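# Dip the gauge rod into the cooling tank and present its scale for reading

## Robot

A 6-joint arm with a two-finger parallel gripper is mounted at the origin on the work surface. World frame = base frame: x ahead of the robot, y to its left, z up, the work surface at z = 0. Lengths are in m, angles in rad, forces in N, time in s.
With the tool pointing down it reaches from about 0.35 to 0.775 m from the base axis. Payload 7.3 kg.
Tool frame: the origin (TCP) lies midway between the tips of the shut fingers; the grasp point (between the pads) lies 19 mm behind it (robot.grip_depth is the z of the grasp point in the tool frame, in m); z points along the fingers, y is the line along which they close (so a half turn about z gives the same grasp; the last joint's range is limited). The gripper opens to 92 mm and grips with 3 to 60 N. Pads are 19 mm wide; open, the fingers measure 130 mm over their backs; the gripper's body (75 mm by 190 mm) begins 47 mm behind the grasp point.
Start: joints at [1.037, 0.342, 1.524, -0, 1.275, -0.146], TCP at [0.199, 0.486, 0.189] pointing down, gripper open.
Joint ranges: [-2.53, 2.53], [-0.77, 2.02], [0.04, 2.7], [-1, 4.14], [0.28, 2.66], [-3.11, 3.11]. Speed limits (rad/s): [2.57, 2.57, 3.14, 3.14, 3.14, 3.14].

## Interface

Orientations are given as [roll, pitch, yaw] about the fixed x, y, z axes, in that order (R = Rz(yaw) Ry(pitch) Rx(roll)).
In Python, from cell import robot, viewer gives the robot as it stands.
- The arm moves only by the tool step_arm, never from a script. Its argument "increments" is a list of rows, each an object with "delta_pos": the shift along the tool's x, y, z in cm, a list of three; "dr": the turn, a rotation vector about the tool's x, y, z in degrees, a list of three; "fingers": the closure, from -1 (fully open) to 1 (shut), so that 0 is half open. In form: [{"delta_pos": [tx, ty, tz], "dr": [wx, wy, wz], "fingers": fingers}, ...]. A call has exactly 5 rows; each row is the pose to reach, as a shift and turn from the pose commanded when the call began, along the tool's axes at that moment; what a row does not reach only later rows make up. A row lasts 1/8 s, in which the tool goes at most 62.5 mm and 10.7 degrees, less where a joint would pass 70% of its speed; a pose out of reach is approached as far as the arm can. A call with a gripper value outside its range is refused whole. The fingers move at their own pace and stop on an object; "newtons" is the grip in N (left out, the last holds). Time passes only in rows, so rows that repeat a pose let the fingers close, or fill a call up. It gives the time, the measured TCP pose, the force, the opening and the grip force at its end, in the units of the state.
- robot.observe(): the state, without advancing time (a new reading comes with each control period).
- viewer.read_camera(name): name is "side" or "top"; returns the picture (384x512x3 uint8, red, green, blue); there is no depth.
- viewer.camera_params(name): a dict with "K" (3x3 intrinsics, pixels), "k1" (the pictures are not rectified: a ray, as slopes to the right and down, at radius r is drawn at 1 + k1 r^2 times it, then the intrinsics apply), "T" (4x4, takes a point from camera to world coordinates). Camera axes: x right, y down, z forward; pixel columns grow to the right and rows downward; lengths in m; the calibration is good to about 2 mm. A picture is of the moment at which its call begins. camera_params takes no time and is no camera call.
- robot.hand_in(): hands the job in; it is judged then, once.
The state is a dict: "time": time; "qpos": joint angles; "qvel": joint speeds; "joint_efforts": joint torques, N m; "tool_pos": TCP position; "tool_rot": TCP orientation; "contact_force": force on the tool from outside, world axes, zero at the start; "torque": the same for the moment, N m; "opening": finger opening in m; "grip_force": force on a finger pad.
Only numpy, scipy, OpenCV 4.12 (cv2) and the standard library are available. Lean on these libraries where they do the work, as an engineer would, in place of code of your own. Each camera call takes 0.05 s, during which the arm holds its last target. There are 200 camera calls.

## Task

Take the blue-handled gauge rod from its white rack and push its steel shaft down the slanted tube of the beige tank until the brass collar stops against the tube's mouth. Then draw it right out and hold it level, with its printed scale facing up and its tip over the black spot of the round reading tile, about 8 cm above it, so that it can be read. Finish still holding the rod there (do not put it down), and leave the wash bottle, beaker and jar where they are.

Things in the scene. Friction and masses are not known exactly. Their poses are not given: they have to be found in the camera images.
- gauge_rod: Gauge rod, 231 mm long, 0.11 to 0.18 kg. +x runs along it to the tip. Origin on its axis at the best grip: blue handle, 16 mm square, x -65 to 45 mm (end cap 24 mm across to -81); brass collar, 28 mm across, x 45 to 55; steel shaft, 9 mm thick, to the tapered tip at 150. White scale with marks on its +z side. It starts level in the rack, scale up, axis 65 mm above the work surface
- rod_tip (a point): Centre of the end face of the rod's tip, 150 mm from the rod's origin along its +x
- rod_collar (a point): Centre of the collar's stop face (tip side), 55 mm from the rod's origin along its +x; the shaft beyond it is 95 mm long
- rod_rack: White fixed rack, base 180 x 60 x 10 mm, with two upright saddles open at the top (50 mm wide, 10 mm thick, at x = 0 and -152 mm, tops 68 mm high). The rod lies along the rack's x, handle free between the saddles; lift it straight up. Origin on the work surface under the saddle that carries the shaft, 100 mm from the rod's origin; +x is where the tip points, roughly towards the robot
- tank: Beige fixed tank 140 x 160 mm, 166 mm high (a cap and a pipe stub on it reach 186 mm). Origin at the centre of its foot; its +x side, which carries the slanted tube, faces away from the robot
- gauge_tube: Steel tube on the tank's +x side. Origin at the centre of its mouth, 175 mm above the work surface and 158 mm from the tank's origin along the tank's x. Its +z is the tube's axis, out of the mouth, 35 degrees above level, away from the robot. Bore 13 mm, flared to 23 mm over the last 14 mm; rim 31 mm outside; 112 mm deep: the collar stops on the rim before the tip touches anything
- reading_tile: Round white fixed tile 100 mm across, 8 mm thick, with a black spot 50 mm across in its middle. Origin at the centre of its underside, on the work surface
- tile_top (a point): Centre of the tile's black spot, on its upper face
- wash_bottle: White plastic bottle, 64 mm across, 160 mm high, loose bystander. Origin at the centre of its foot
- beaker: Empty glass beaker, 70 mm across, 85 mm high, loose bystander. Origin at the centre of its foot
- sample_jar: Amber glass jar with black lid, 56 mm across, 75 mm high, loose bystander. Origin at the centre of its foot
There are look-alikes about, which are no part of the job. What is shaped like the gauge_rod but red is not meant. Leave any pink look-alike of the rod_rack alone.

How it is judged:
By the outcome, as a careful person would: the job done as asked, in the order asked, and still so for the second after the job is handed in, while the arm keeps its last pose, push and grip.
It also fails if it takes over 54 s, if anything falls off the work surface, if the arm or the gripper's body presses on something with over 40 N, if the wrist force passes 120 N, or if a joint passes its speed limit or range.

## Working session

There is one attempt and no reset: what is moved stays moved. The work goes in short steps, Python scripts to look and compute and a tool call to move; the robot and the scene stay as the last step left them, time stands still between calls to the robot, and variables do not carry over. Pictures are saved under pics/ and viewed, at most 10 in all, crops included, and the job is handed in when it is done.

Besides the shell and the picture viewer there is one more tool, called after ">>>" by a JSON object that holds its "api" and its "payload", one argument or row to a line. step_arm: Moves the arm, as the interface text tells. Its arguments: {"type":"object","properties":{"increments":{"type":"array"},"newtons":{"type":"number"}},"required":["increments"]}

```bash
mkdir -p pics
python3 - <<'E'
from cell import robot, viewer
import cv2,numpy as np
for n in("side","top"):
    im=viewer.read_camera(n); cv2.imwrite(f"pics/{n}0.png",cv2.cvtColor(im,cv2.COLOR_RGB2BGR))
    p=viewer.camera_params(n); print(n,np.round(p["K"],1).tolist(),p["k1"],np.round(p["T"],3).tolist())
print(robot.observe(), robot.grip_depth)
E
```

```text
side [[480.7, 0.0, 256.8], [0.0, 480.7, 185.0], [0.0, 0.0, 1.0]] -0.14180267721733153 [[0.974, -0.162, 0.16, 0.285], [-0.228, -0.702, 0.675, -1.018], [0.002, -0.694, -0.72, 1.168], [0.0, 0.0, 0.0, 1.0]]
top [[376.4, 0.0, 258.0], [0.0, 376.4, 194.5], [0.0, 0.0, 1.0]] 0.03129390360561449 [[0.01, -0.997, 0.078, 0.392], [-1.0, -0.009, 0.007, -0.036], [-0.006, -0.078, -0.997, 1.492], [0.0, 0.0, 0.0, 1.0]]
{'time': 0.1, 'qpos': array([ 1.03703117e+00,  3.42665826e-01,  1.52488784e+00, -9.84858547e-06,
        1.27542300e+00, -1.46009215e-01]), 'qvel': array([-0.00037147, -0.00132386, -0.00280098,  0.00019552,  0.00040311,
       -0.00046665]), 'joint_efforts': array([ 9.05940869e-04, -4.32004809e+01, -2.44694424e+01,  7.18954951e-02,
        5.26627118e-02, -7.40117343e-05]), 'tool_pos': array([0.19828654, 0.48567522, 0.18851962]), 'tool_rot': array([-3.14022200e+00, -1.92043374e-04,  2.75383945e+00]), 'contact_force': array([ 0.43729229, -0.36225336,  0.74481105]), 'torque': array([0.06222522, 0.00368547, 0.00865388]), 'grip_force': 0.0, 'opening': 0.09210914937542718} -0.0188
```

View pics/top0.png

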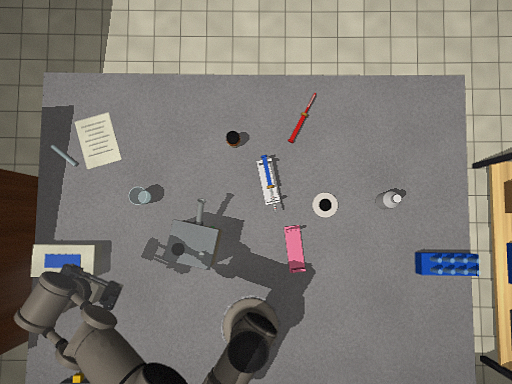

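View pics/side0.png

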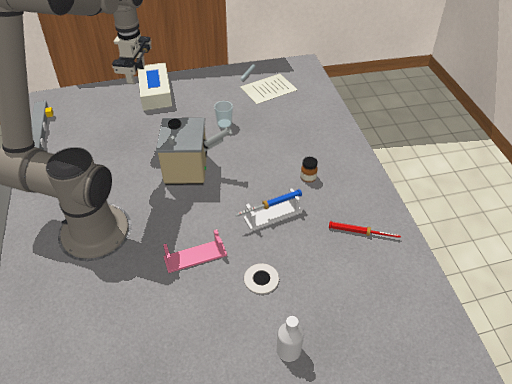

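In the top picture, the blue rod lies in the white rack at (267,180) and the red rod is loose at (302,118). The pink rack is empty at (295,248), the tile is at (325,205), and the tank is at (195,243) with its tube mouth near (200,203). The blue rod in the white rack fits the description. I'll confirm it in enlarged crops.

Run:
```python
import cv2
a=cv2.imread("pics/top0.png")[145:215,240:345]; a=cv2.resize(a,None,fx=7,fy=7,interpolation=cv2.INTER_CUBIC); cv2.imwrite("pics/ctop.png",a)
b=cv2.imread("pics/side0.png")[105:245,155:315]; b=cv2.resize(b,None,fx=4.2,fy=4.2,interpolation=cv2.INTER_CUBIC); cv2.imwrite("pics/cside.png",b)
a=cv2.imread("pics/top0.png")[190:275,140:225]; a=cv2.resize(a,None,fx=7,fy=7,interpolation=cv2.INTER_CUBIC); cv2.imwrite("pics/ctank.png",a)
```

```text
(no output)
```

View pics/ctop.png

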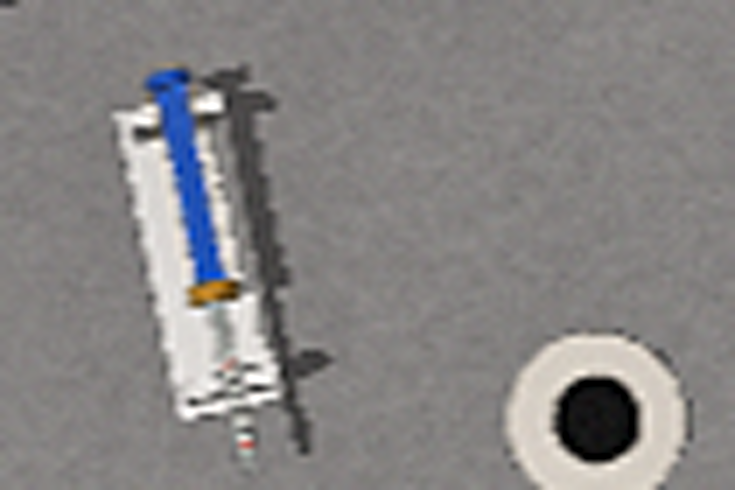

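View pics/cside.png

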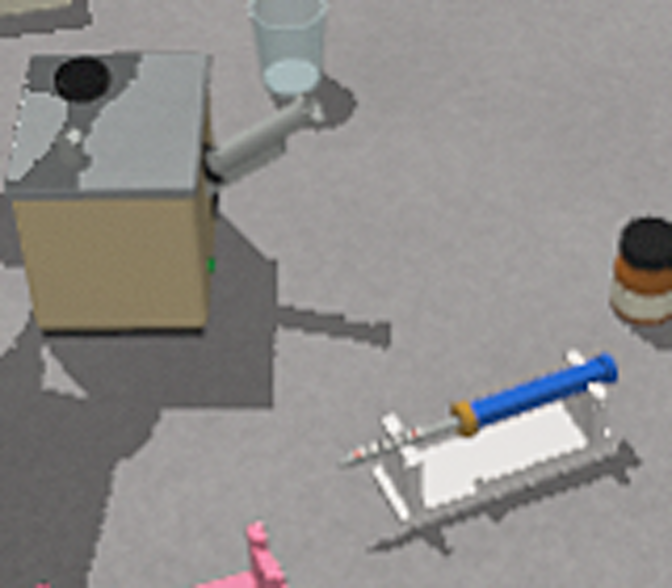

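View pics/ctank.png

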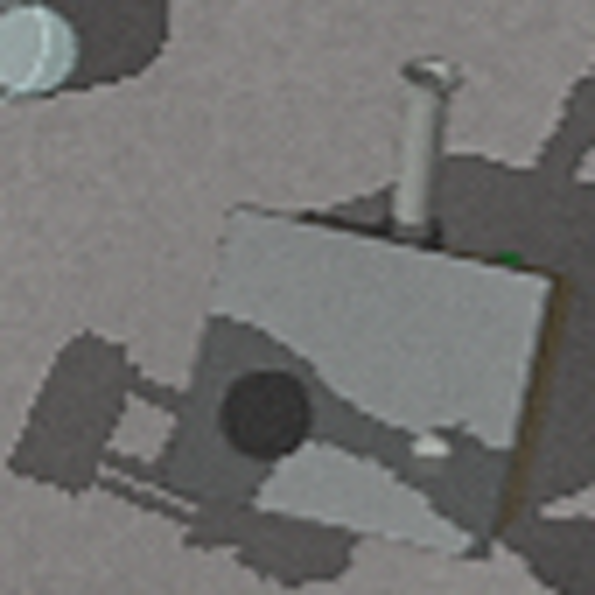

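The crops confirm it: a blue handle, brass collar (213,292) and marked scale, lying in the white rack. Next I'll compute positions from these pixels.

```bash
cat > h.py <<'E'
import numpy as np
from cell import robot, viewer
from scipy.spatial.transform import Rotation as Ro
from scipy.optimize import least_squares
P={n:viewer.camera_params(n) for n in("side","top")}
for p in P.values(): p["K"]=np.array(p["K"]); p["T"]=np.array(p["T"])
def proj(n,X):
    p=P[n]; T=p["T"]; c=(np.atleast_2d(X)-T[:3,3])@T[:3,:3]; s=c[:,:2]/c[:,2:]
    s=s*(1+p["k1"]*(s**2).sum(1,keepdims=True)); return s@p["K"][:2,:2].T+p["K"][:2,2]
def tri(obs):  # {cam:(u,v)}
    r=least_squares(lambda X:np.concatenate([proj(n,X)[0]-u for n,u in obs.items()]),[.4,0,.1]); return r.x,r.fun
def onz(n,u,z):
    return np.append(least_squares(lambda x:proj(n,[x[0],x[1],z])[0]-u,[.4,0]).x,z)
def crop(u,f,off): return (np.array(u)+.5)/f-.5+np.array(off)
def delta(pos,R,s=None):
    """tool-frame shift (cm) and rotvec (deg) from measured TCP to target"""
    s=s or robot.observe(); R0=Ro.from_euler('xyz',s["tool_rot"])
    return np.round(R0.inv().apply(np.array(pos)-s["tool_pos"])*100,2), np.round((R0.inv()*R).as_rotvec(degrees=True),2)
E
python3 - <<'E'
from h import *
ct=lambda u:crop(u,7,(240,145)); cs=lambda u:crop(u,4.2,(155,105)); ck=lambda u:crop(u,7,(140,190))
for nm,a,b in(("cap",(168,80),(605,367)),("collar",(213,292),(465,417)),("tip",(248,465),(343,463))):
    X,f=tri({"top":ct(a),"side":cs(b)}); print(nm,X.round(4),f.round(1),"z65 top",onz("top",ct(a),.065).round(4),"side",onz("side",cs(b),.065).round(4))
X,f=tri({"top":ck((434,73)),"side":cs((310,103))}); print("mouth",X.round(4),f.round(1),onz("top",ck((434,73)),.175).round(4),onz("side",cs((310,103)),.175).round(4))
print("tile",onz("top",ct((597,419)),.008).round(4), "side",onz("side",(262,278),.008).round(4))
c=[onz("top",ck(q),.166) for q in((233,206),(556,278),(490,550))]; print("tank",np.round(c,4).tolist(),np.linalg.norm(c[0]-c[1]),np.linalg.norm(c[2]-c[1]))
y=c[0]-c[1]; y/=np.linalg.norm(y); x=np.array([y[1],-y[0],0]); print("tank yaw",np.degrees(np.arctan2(x[1],x[0])),"mouth pred",(c[0]+c[1])/2+x*.088)
print("from side edge", [onz("side",cs(q),.166).round(4).tolist() for q in((210,53),(203,190),(14,190))])
E
```

```text
cap [ 0.6503 -0.0454  0.0673] [-0.   0.1  0.1 -0. ] z65 top [ 0.651  -0.0455  0.065 ] side [ 0.6508 -0.0434  0.065 ]
collar [ 0.5353 -0.0711  0.0682] [ 0.  -0.2 -0.2  0. ] z65 top [ 0.5347 -0.071   0.065 ] side [ 0.5366 -0.0684  0.065 ]
tip [ 0.4409 -0.0907  0.064 ] [ 0. -0. -0.  0.] z65 top [ 0.4408 -0.0906  0.065 ] side [ 0.4409 -0.0915  0.065 ]
mouth [0.472  0.1703 0.1816] [-0.   0.2  0.2 -0. ] [0.4731 0.1713 0.175 ] [0.4726 0.1783 0.175 ]
tile [ 0.4706 -0.2889  0.008 ] side [ 0.473  -0.2907  0.008 ]
tank [[0.4058, 0.272, 0.166], [0.3713, 0.1093, 0.166], [0.2366, 0.1395, 0.166]] 0.16637567869471329 0.13808084290153202
tank yaw -11.973702542201957 mouth pred [0.47467132 0.17240648 0.166     ]
from side edge [[0.4079, 0.2694, 0.166], [0.3779, 0.1076, 0.166], [0.2398, 0.1402, 0.166]]
```

```bash
cat >> h.py <<'E'
def down(yaw): return Ro.from_euler('xyz',[180,0,yaw],degrees=True)
def tilt(yaw,a=35):  # rod direction = tool x, horizontal yaw, pitched down a
    d=np.array([np.cos(np.radians(yaw))*np.cos(np.radians(a)),np.sin(np.radians(yaw))*np.cos(np.radians(a)),-np.sin(np.radians(a))])
    y=np.cross([0,0,-1.],d); y/=np.linalg.norm(y); return Ro.from_matrix(np.c_[d,y,np.cross(d,y)])
E
python3 - <<'E'
from h import *
for w,y in(([.198,.486,.33],157.8),([.29,.355,.33],166),([.586,-.0597,.25],192.1)): print(delta(w,down(y)))
E
```

```text
(array([  0.04,  -0.  , -14.15]), array([-0.08, -0.01, -0.02]))
(array([-13.43,  -8.65, -14.14]), array([-0.08, -0.02, -8.22]))
(array([-56.51, -35.84,  -6.11]), array([-7.000e-02, -3.000e-02, -3.432e+01]))
```

>>> {"api": "step_arm", "payload": {
  "increments": [
    {"delta_pos": [0,0,-6],"dr": [0,0,0],"fingers": -1},
    {"delta_pos": [0,0,-12],"dr": [0,0,0],"fingers": -1},
    {"delta_pos": [-4,-2.5,-14],"dr": [0,0,-2],"fingers": -1},
    {"delta_pos": [-9,-5.5,-14],"dr": [0,0,-5],"fingers": -1},
    {"delta_pos": [-14,-9,-14],"dr": [0,0,-9],"fingers": -1}
  ],
  "newtons": 30
}}

```text
time: 0.72
tool_pos: [0.2947, 0.3485, 0.3289]
tool_rot: [-3.142, 0.0, 2.914]
contact_force: [0.9, 0.7, 0.4]
opening: 0.0917
grip_force: 0.0
```

Run:
```python
from h import *
print(delta([.586,-.0597,.25],down(192.1)),robot.observe()["time"],robot.observe()["tool_pos"])
```

```text
(array([-37.58, -33.2 ,   7.9 ]), array([-0.000e+00,  1.000e-02, -2.513e+01])) 0.725 [0.29472312 0.34847745 0.32893447]
```

>>> {"api": "step_arm", "payload": {
  "increments": [
    {"delta_pos": [-4.2,-3.7,0],"dr": [0,0,-3],"fingers": -1},
    {"delta_pos": [-8.5,-7.5,0],"dr": [0,0,-6],"fingers": -1},
    {"delta_pos": [-12.7,-11.2,0],"dr": [0,0,-9],"fingers": -1},
    {"delta_pos": [-17,-15,0.5],"dr": [0,0,-12],"fingers": -1},
    {"delta_pos": [-21.2,-18.7,2],"dr": [0,0,-15],"fingers": -1}
  ]
}}

```text
time: 1.35
tool_pos: [0.4588, 0.1176, 0.3092]
tool_rot: [3.141, 0.001, -3.109]
contact_force: [-0.1, 0.3, -0.2]
opening: 0.0917
grip_force: 0.0
```

>>> {"api": "step_arm", "payload": {
  "increments": [
    {"delta_pos": [-6.7,-3.2,1],"dr": [0,0,-3],"fingers": -1},
    {"delta_pos": [-12,-6,3],"dr": [0,0,-6],"fingers": -1},
    {"delta_pos": [-16,-9,5],"dr": [0,0,-8],"fingers": -1},
    {"delta_pos": [-19,-10,6],"dr": [0,0,-10],"fingers": -1},
    {"delta_pos": [-19,-10,6],"dr": [0,0,-10],"fingers": -1}
  ]
}}

```text
time: 1.98
tool_pos: [0.6512, 0.0239, 0.2454]
tool_rot: [3.14, -0.005, -2.938]
contact_force: [-0.5, 0.3, 0.1]
opening: 0.0917
grip_force: 0.0
```

Run:
```python
from h import *
s=robot.observe();print(delta([.586,-.0597,.12],down(192.1),s),s["time"],s["tool_pos"],s["tool_rot"],s["qpos"])
```

```text
(array([ 8.02, -6.88, 12.57]), array([ 0.08, -0.29, -0.42])) 1.975 [0.65122157 0.02389657 0.24543124] [ 3.14014942 -0.00502979 -2.93777405] [-8.08158272e-02  5.62317636e-01  1.01783306e+00 -2.72314169e-05
  1.56667464e+00 -1.85542694e+00]
```

>>> {"api": "step_arm", "payload": {
  "increments": [
    {"delta_pos": [3,-2.5,3],"dr": [0,0,0],"fingers": -1},
    {"delta_pos": [6,-5,6],"dr": [0,0,0],"fingers": -1},
    {"delta_pos": [8,-6.9,9],"dr": [0,0,-0.4],"fingers": -1},
    {"delta_pos": [8,-6.9,12.5],"dr": [0,-0.2,-0.4],"fingers": -1},
    {"delta_pos": [8,-6.9,12.5],"dr": [0,-0.2,-0.4],"fingers": -1}
  ]
}}

```text
time: 2.6
tool_pos: [0.5841, -0.0578, 0.1228]
tool_rot: [3.139, -0.001, -2.929]
contact_force: [-0.1, 0.7, 1.1]
opening: 0.0917
grip_force: 0.0
```

Run:
```python
from h import *
import cv2
s=robot.observe();print(delta([.586,-.0597,.046],down(192.1),s),s["tool_pos"])
a=viewer.read_camera("top")[...,::-1][130:230,220:350]; b=viewer.read_camera("side")[...,::-1][130:255,210:340]
cv2.imwrite("pics/g1.png",np.hstack([cv2.resize(a,(500,385),interpolation=2)[:,:390],cv2.resize(b,(400,385),interpolation=2)]))
```

```text
(array([-0.15, -0.24,  7.68]), array([ 0.13, -0.04,  0.06])) [ 0.58410732 -0.05782165  0.12280931]
```

View pics/g1.png

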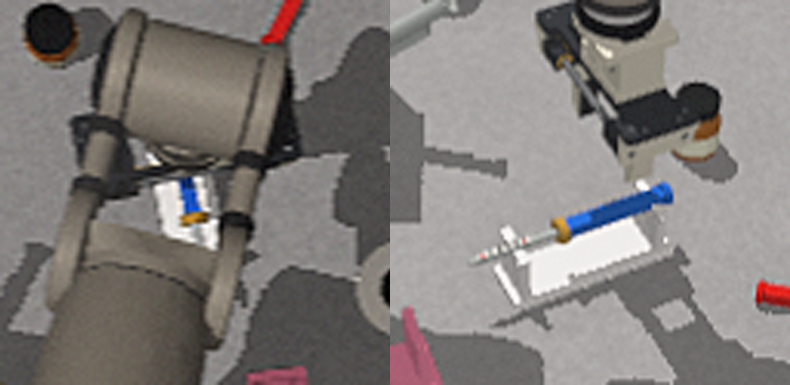

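The gripper straddles the handle, with the rod at about (190,200) in the left view and its axis parallel to the tool, and the jar is clear. I'll descend and grip.

>>> {"api": "step_arm", "payload": {
  "increments": [
    {"delta_pos": [0,-0.2,2.5],"dr": [0,0,0],"fingers": -1},
    {"delta_pos": [-0.1,-0.2,5],"dr": [0,0,0],"fingers": -1},
    {"delta_pos": [-0.1,-0.2,7],"dr": [0,0,0],"fingers": -1},
    {"delta_pos": [-0.1,-0.2,7.7],"dr": [0,0,0],"fingers": -1},
    {"delta_pos": [-0.1,-0.2,7.7],"dr": [0,0,0],"fingers": -0.4}
  ]
}}

```text
time: 3.32
tool_pos: [0.5889, -0.0602, 0.0482]
tool_rot: [-3.141, 0.005, -2.929]
contact_force: [0.1, 0.1, -0.2]
opening: 0.0859
grip_force: 0.0
```

>>> {"api": "step_arm", "payload": {
  "increments": [
    {"delta_pos": [0,0,0],"dr": [0,0,0],"fingers": 0.3},
    {"delta_pos": [0,0,0],"dr": [0,0,0],"fingers": 1},
    {"delta_pos": [0,0,0],"dr": [0,0,0],"fingers": 1},
    {"delta_pos": [0,0,0],"dr": [0,0,0],"fingers": 1},
    {"delta_pos": [0,0,0],"dr": [0,0,0],"fingers": 1}
  ],
  "newtons": 45
}}

```text
time: 3.95
tool_pos: [0.5881, -0.0604, 0.0471]
tool_rot: [3.142, 0.003, -2.929]
contact_force: [-0.0, 0.1, -0.5]
opening: 0.0365
grip_force: 0.0
```

>>> {"api": "step_arm", "payload": {
  "increments": [
    {"delta_pos": [0,0,0],"dr": [0,0,0],"fingers": 1},
    {"delta_pos": [0,0,0],"dr": [0,0,0],"fingers": 1},
    {"delta_pos": [0,0,0],"dr": [0,0,0],"fingers": 1},
    {"delta_pos": [0,0,0],"dr": [0,0,0],"fingers": 1},
    {"delta_pos": [0,0,0],"dr": [0,0,0],"fingers": 1}
  ],
  "newtons": 45
}}

```text
time: 4.58
tool_pos: [0.5882, -0.0603, 0.0471]
tool_rot: [3.142, 0.004, -2.929]
contact_force: [0.6, 0.4, -0.0]
opening: 0.0004
grip_force: 0.0
```

>>> {"api": "step_arm", "payload": {
  "increments": [
    {"delta_pos": [0,0,-1],"dr": [0,0,0],"fingers": 1},
    {"delta_pos": [0,0,-3],"dr": [0,0,0],"fingers": 1},
    {"delta_pos": [0,0,-7],"dr": [0,0,0],"fingers": 1},
    {"delta_pos": [0,0,-12],"dr": [0,0,0],"fingers": 1},
    {"delta_pos": [0,0,-17],"dr": [0,0,0],"fingers": 1}
  ]
}}

```text
time: 5.2
tool_pos: [0.5874, -0.0604, 0.2195]
tool_rot: [-3.141, 0.004, -2.929]
contact_force: [1.4, 0.3, -0.0]
opening: 0.0003
grip_force: 0.0
```

The fingers shut on nothing. I'll look before trying again.

Run:
```python
from h import *
import cv2
a=viewer.read_camera("top")[...,::-1][130:230,220:350]; b=viewer.read_camera("side")[...,::-1][120:245,210:340]
cv2.imwrite("pics/side1.png",viewer.read_camera("side")[...,::-1])
cv2.imwrite("pics/top1.png",viewer.read_camera("top")[...,::-1])
cv2.imwrite("pics/g2.png",np.hstack([cv2.resize(a,(500,385),interpolation=2)[:,:390],cv2.resize(b,(400,385),interpolation=2)]))
print(robot.observe())
```

```text
{'time': 5.4, 'qpos': array([-2.33189449e-01,  4.41907611e-01,  1.28833756e+00,  1.58907048e-03,
        1.40532309e+00, -2.01689483e+00]), 'qvel': array([-0.00030587,  0.03622733,  0.04686594,  0.00235464, -0.00843411,
        0.00039446]), 'joint_efforts': array([ 5.05384407e-02, -5.19111586e+01, -2.73564863e+01, -6.25657593e-02,
        8.74757557e-02, -1.40272983e-03]), 'tool_pos': array([ 0.58795062, -0.06054593,  0.21861827]), 'tool_rot': array([-3.14040889,  0.00611156, -2.92893701]), 'contact_force': array([ 0.37035795,  0.29159021, -0.10150382]), 'torque': array([ 0.0694995 , -0.05607112,  0.01579456]), 'grip_force': 0.0, 'opening': 0.0004997213748389983}
```

View pics/g2.png

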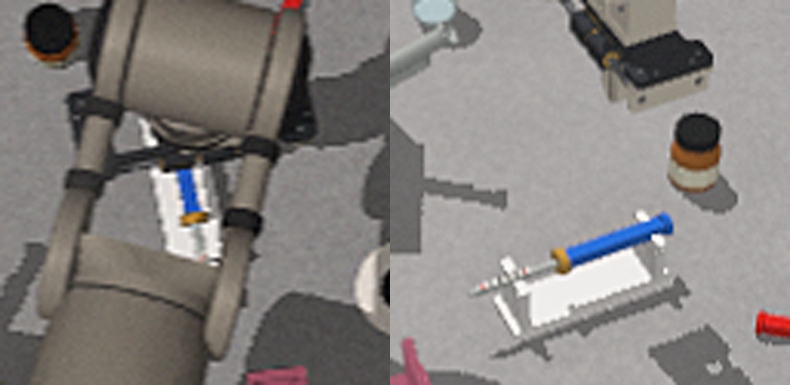

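```bash
python3 - <<'E'
from h import *
s=robot.observe();t=s["tool_pos"];R=Ro.from_euler('xyz',s["tool_rot"])
print("g1 tcp px",proj("side",[.5841,-.0578,.1228]), "now tcp",proj("side",t),"back 50mm",proj("side",t-R.apply([0,0,.05])), "top",proj("top",t),proj("top",[.588,-.06,.065]))
E
python3 - <<'E'
import cv2
a=cv2.imread("pics/side1.png")[40:215,190:350]; cv2.imwrite("pics/g3.png",cv2.resize(a,(544,595),interpolation=2))
E
```

```text
g1 tcp px [[280.08497747 185.94798648]] now tcp [[282.87037441 163.29500218]] back 50mm [[283.49542479 150.34142705]] top [[268.20243654 166.23814365]] [[267.22339527 172.36182565]]
```

View pics/g3.png

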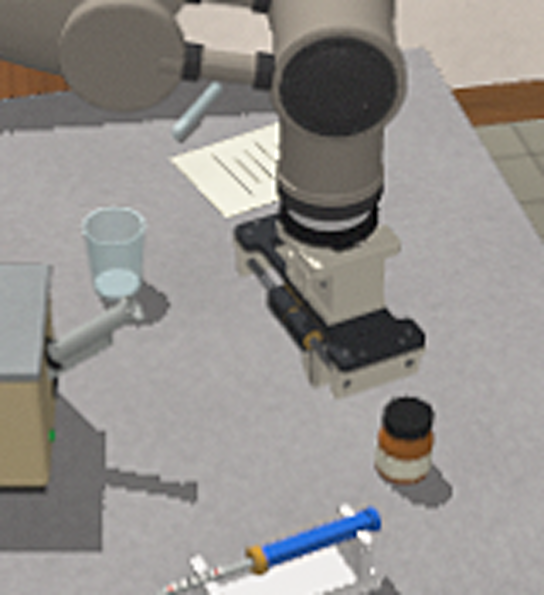

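The rod is untouched. The closed fingertips show about 10 px (≈37 mm) above where the reported TCP projects (crop (315,385) against (316,419)). The fingers therefore closed above the handle. I'll open them and go lower in small steps, watching the force.

>>> {"api": "step_arm", "payload": {
  "increments": [
    {"delta_pos": [0,0,0],"dr": [0,0,0],"fingers": -1},
    {"delta_pos": [0,0,2],"dr": [0,0,0],"fingers": -1},
    {"delta_pos": [0,0,5],"dr": [0,0,0],"fingers": -1},
    {"delta_pos": [0,0,8],"dr": [0,0,0],"fingers": -1},
    {"delta_pos": [0,0,9],"dr": [0,0,0],"fingers": -1}
  ]
}}

```text
time: 6.02
tool_pos: [0.586, -0.06, 0.124]
tool_rot: [3.139, -0.002, -2.929]
contact_force: [-0.6, -0.6, 0.2]
opening: 0.0458
grip_force: 0.0
```

>>> {"api": "step_arm", "payload": {
  "increments": [
    {"delta_pos": [0,0,0],"dr": [0,0,0],"fingers": -1},
    {"delta_pos": [0,0,0],"dr": [0,0,0],"fingers": -1},
    {"delta_pos": [0,0,0],"dr": [0,0,0],"fingers": -1},
    {"delta_pos": [0,0,2],"dr": [0,0,0],"fingers": -1},
    {"delta_pos": [0,0,4],"dr": [0,0,0],"fingers": -1}
  ]
}}

```text
time: 6.65
tool_pos: [0.5886, -0.0605, 0.0877]
tool_rot: [-3.141, 0.006, -2.929]
contact_force: [-0.0, 0.2, 0.1]
opening: 0.0907
grip_force: 0.0
```

Run:
```python
from h import *
import cv2
cv2.imwrite("pics/side2.png",viewer.read_camera("side")[...,::-1])
cv2.imwrite("pics/top2.png",viewer.read_camera("top")[...,::-1])
s=robot.observe();t=s["tool_pos"];R=Ro.from_euler('xyz',s["tool_rot"]);print(t,s["contact_force"],s["opening"])
for y in(-.055,.055): print("tip",proj("side",t+R.apply([0,y,0])),"tip back 37",proj("side",t+R.apply([0,y,-.037])))
```

```text
[ 0.58689048 -0.06010878  0.08573857] [-0.1302501   0.21296979  0.15886531] 0.0916257420735535
tip [[289.10853861 206.88193389]] tip back 37 [[289.75465062 198.59216807]]
tip [[272.67249536 183.03884176]] tip back 37 [[272.98677477 174.69663816]]
```

>>> {"api": "step_arm", "payload": {
  "increments": [
    {"delta_pos": [0,0,1.5],"dr": [0,0,0],"fingers": -1},
    {"delta_pos": [0,0,3],"dr": [0,0,0],"fingers": -1},
    {"delta_pos": [0,0,4.5],"dr": [0,0,0],"fingers": -1},
    {"delta_pos": [0,0,5.5],"dr": [0,0,0],"fingers": -1},
    {"delta_pos": [0,0,5.5],"dr": [0,0,0],"fingers": -1}
  ]
}}

```text
time: 7.38
tool_pos: [0.5876, -0.0602, 0.0311]
tool_rot: [3.141, 0.002, -2.929]
contact_force: [-0.6, 0.2, -0.1]
opening: 0.0919
grip_force: 0.0
```

Run:
```python
from h import *
import cv2
i=viewer.read_camera("side")[...,::-1]
cv2.imwrite("pics/side3.png",i)
s=robot.observe();t=s["tool_pos"];R=Ro.from_euler('xyz',s["tool_rot"]);print(t,s["contact_force"])
for y in(-.055,.055): print("tip",proj("side",t+R.apply([0,y,0])),"tip back 37",proj("side",t+R.apply([0,y,-.037])))
a=i[130:250,220:340]; cv2.imwrite("pics/g4.png",cv2.resize(a,(600,600),interpolation=2))
```

```text
[ 0.58815926 -0.0603408   0.03180831] [ 0.32071688 -0.17155866  0.37044054]
tip [[288.62262675 218.41271569]] tip back 37 [[289.21440605 210.56397073]]
tip [[272.62942077 194.70268944]] tip back 37 [[272.90657111 186.77809013]]
```

View pics/g4.png

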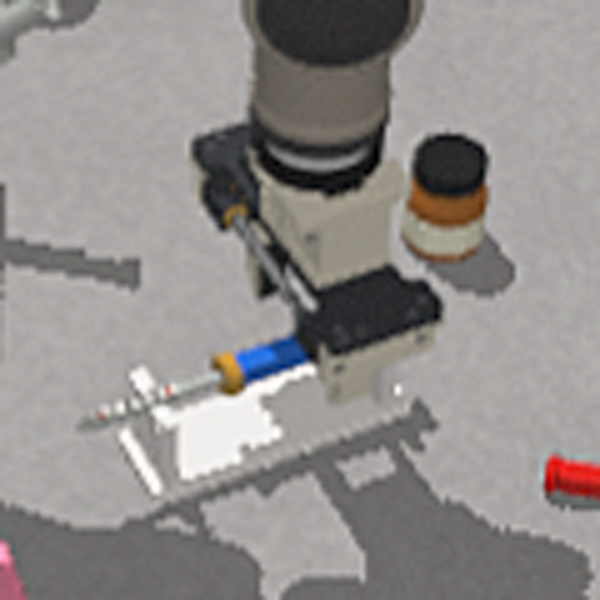

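The near fingertip is at (345,400), i.e. full-frame (289,210). This matches a tip 37 mm short of the reported TCP, so I need to go 2.2 cm lower.

>>> {"api": "step_arm", "payload": {
  "increments": [
    {"delta_pos": [0,0,0.7],"dr": [0,0,0],"fingers": -1},
    {"delta_pos": [0,0,1.4],"dr": [0,0,0],"fingers": -1},
    {"delta_pos": [0,0,1.9],"dr": [0,0,0],"fingers": -1},
    {"delta_pos": [0,0,2.2],"dr": [0,0,0],"fingers": -1},
    {"delta_pos": [0,0,2.2],"dr": [0,0,0],"fingers": -1}
  ]
}}

```text
time: 8.05
tool_pos: [0.5882, -0.0603, 0.0099]
tool_rot: [3.141, 0.003, -2.929]
contact_force: [-0.9, -0.9, 0.3]
opening: 0.0919
grip_force: 0.0
```

>>> {"api": "step_arm", "payload": {
  "increments": [
    {"delta_pos": [0,0,0],"dr": [0,0,0],"fingers": 1},
    {"delta_pos": [0,0,0],"dr": [0,0,0],"fingers": 1},
    {"delta_pos": [0,0,0],"dr": [0,0,0],"fingers": 1},
    {"delta_pos": [0,0,0],"dr": [0,0,0],"fingers": 1},
    {"delta_pos": [0,0,0],"dr": [0,0,0],"fingers": 1}
  ],
  "newtons": 45
}}

```text
time: 8.68
tool_pos: [0.5883, -0.0603, 0.0102]
tool_rot: [3.142, 0.004, -2.929]
contact_force: [-0.4, -0.2, 0.3]
opening: 0.0465
grip_force: 0.0
```

>>> {"api": "step_arm", "payload": {
  "increments": [
    {"delta_pos": [0,0,0],"dr": [0,0,0],"fingers": 1},
    {"delta_pos": [0,0,0],"dr": [0,0,0],"fingers": 1},
    {"delta_pos": [0,0,0],"dr": [0,0,0],"fingers": 1},
    {"delta_pos": [0,0,0],"dr": [0,0,0],"fingers": 1},
    {"delta_pos": [0,0,0],"dr": [0,0,0],"fingers": 1}
  ]
}}

```text
time: 9.3
tool_pos: [0.5883, -0.0603, 0.0101]
tool_rot: [3.142, 0.004, -2.929]
contact_force: [-0.0, 1.5, 0.0]
opening: 0.0158
grip_force: 45.0
```

Gripped at 15.8 mm. I'll lift straight up.

>>> {"api": "step_arm", "payload": {
  "increments": [
    {"delta_pos": [0,0,-1],"dr": [0,0,0],"fingers": 1},
    {"delta_pos": [0,0,-3],"dr": [0,0,0],"fingers": 1},
    {"delta_pos": [0,0,-7],"dr": [0,0,0],"fingers": 1},
    {"delta_pos": [0,0,-12],"dr": [0,0,0],"fingers": 1},
    {"delta_pos": [0,0,-17],"dr": [0,0,0],"fingers": 1}
  ]
}}

```text
time: 9.93
tool_pos: [0.5874, -0.0604, 0.1821]
tool_rot: [3.142, 0.004, -2.929]
contact_force: [1.2, -0.2, -2.4]
opening: 0.0152
grip_force: 45.0
```

>>> {"api": "step_arm", "payload": {
  "increments": [
    {"delta_pos": [0,0,-5],"dr": [0,0,0],"fingers": 1},
    {"delta_pos": [0,0,-10],"dr": [0,0,0],"fingers": 1},
    {"delta_pos": [0,0,-12],"dr": [0,0,0],"fingers": 1},
    {"delta_pos": [0,0,-12],"dr": [0,0,0],"fingers": 1},
    {"delta_pos": [0,0,-12],"dr": [0,0,0],"fingers": 1}
  ]
}}

```text
time: 10.55
tool_pos: [0.5866, -0.0604, 0.2988]
tool_rot: [3.141, 0.001, -2.929]
contact_force: [-0.3, -0.2, -0.8]
opening: 0.0152
grip_force: 45.0
```

```bash
cat >> h.py <<'E'
import cv2
def brass(im,near,rad=25,lo=(12,120,90),hi=(25,255,255)):
    h=cv2.cvtColor(im,cv2.COLOR_RGB2HSV); m=cv2.inRange(h,lo,hi)
    yy,xx=np.mgrid[:384,:512]; m[(xx-near[0])**2+(yy-near[1])**2>rad**2]=0
    ys,xs=np.nonzero(m); return (np.array([xs.mean(),ys.mean()]),len(xs)) if len(xs) else (None,0)
E
python3 - <<'E'
from h import *
s=robot.observe();t=s["tool_pos"];R=Ro.from_euler('xyz',s["tool_rot"]); print(t,s["tool_rot"],s["contact_force"],s["opening"])
C=t+R.apply([.05,0,-.0188-.037]); print("exp collar",C)
o={}
for n in("side","top"):
    im=viewer.read_camera(n); cv2.imwrite(f"pics/{n}L.png",im[...,::-1]); u=proj(n,C)[0]; b,k=brass(im,u); print(n,u.round(1),b,k); o[n]=b
if all(v is not None for v in o.values()): print(tri(o))
# reference at rack with initial image
o={}
for n in("side","top"):
    im=cv2.imread(f"pics/{n}0.png")[...,::-1].copy(); b,k=brass(im,proj(n,[.535,-.07,.065])[0]); print(n,b,k); o[n]=b
print(tri(o))
E
```

```text
[ 0.58663786 -0.0604167   0.2988317 ] [ 3.14054017e+00  1.43659446e-03 -2.92903755e+00] [-0.31127295 -0.24896949 -0.75897942] 0.015151951633593364
exp collar [ 0.53769719 -0.07103892  0.35455978]
side [267.7 131.5] [270.44827586 126.93103448] 58
top [272.5 175.8] [272.17241379 176.20689655] 29
(array([ 0.5405543 , -0.07066341,  0.3684721 ]), array([-1.67276707,  0.2498561 ,  0.30967158, -1.91195311]))
side [265.2962963  204.14814815] 27
top [269.75 186.25] 16
(array([ 0.53548711, -0.07013516,  0.06600122]), array([-0.1654544 ,  0.02200594,  0.03106866, -0.20464699]))
```

Run:
```python
from h import *
for n,lim in(("side",((235,310),(100,165))),("top",((255,290),(160,190)))):
    im=cv2.imread(f"pics/{n}L.png"); h=cv2.cvtColor(im,cv2.COLOR_BGR2HSV)
    for nm,lo,hi in(("brass",(12,120,90),(25,255,255)),("blue",(105,120,60),(125,255,255))):
        m=cv2.inRange(h,lo,hi); M=np.zeros_like(m); (x0,x1),(y0,y1)=lim; M[y0:y1,x0:x1]=m[y0:y1,x0:x1]
        k,_,st,c=cv2.connectedComponentsWithStats(M)
        print(n,nm,[(st[i].tolist(),c[i].round(1).tolist()) for i in range(1,k) if st[i,4]>3])
    cv2.imwrite(f"pics/{n}Lc.png",im[lim[1][0]:lim[1][1],lim[0][0]:lim[0][1]])
```

```text
side brass [([272, 106, 5, 6, 11], [273.5, 108.1]), ([281, 117, 5, 5, 11], [282.6, 118.7]), ([264, 127, 6, 10, 41], [266.9, 131.7])]
side blue [([269, 123, 14, 12, 95], [276.3, 128.9])]
top brass [([269, 175, 8, 5, 27], [272.6, 176.9])]
top blue [([269, 167, 7, 9, 41], [271.7, 171.1])]
```

```bash
cat >> h.py <<'E'
OX=.004; OZ=-.0558; MOUTH=np.array([.4737,.1722,.175]); YT=168.0
def rodpt(x,s=None):
    s=s or robot.observe(); return s["tool_pos"]+Ro.from_euler('xyz',s["tool_rot"]).apply([x+OX,0,OZ])
def tcp(x,p,R): return np.array(p)-R.apply([x+OX,0,OZ])   # TCP so that rod point x is at p
def axis(a=35,yaw=YT): return -tilt(yaw,a).apply([1,0,0])
E
python3 - <<'E'
from h import *
X,f=tri({"side":(266.9,131.7),"top":(272.6,176.9)}); s=robot.observe(); print(X,f,Ro.from_euler('xyz',s["tool_rot"]).inv().apply(X-s["tool_pos"]))
R=tilt(YT); 
for d in(.08,.03): t=tcp(.15,MOUTH+d*axis(),R); print(t,delta(t,R))
E
```

```text
[ 0.53501559 -0.07159834  0.35481146] [-0.17730356  0.02591858  0.03259867 -0.20377185] [ 5.27855603e-02  4.36586836e-05 -5.63631809e-02]
[0.69249904 0.12569283 0.2635082 ] (array([-14.27,  15.95,   3.53]), array([  7.47, -34.45,  23.39]))
[0.65243646 0.13420839 0.23482938] (array([-10.53,  17.63,   6.4 ]), array([  7.47, -34.45,  23.39]))
```

>>> {"api": "step_arm", "payload": {
  "increments": [
    {"delta_pos": [-3.5,3.2,0],"dr": [1.5,-6.9,4.7],"fingers": 1},
    {"delta_pos": [-7,6.4,0.5],"dr": [3,-13.8,9.4],"fingers": 1},
    {"delta_pos": [-10,9.6,1.5],"dr": [4.5,-20.7,14],"fingers": 1},
    {"delta_pos": [-13,12.8,2.5],"dr": [6,-27.6,18.7],"fingers": 1},
    {"delta_pos": [-14.3,15.9,3.5],"dr": [7.5,-34.4,23.4],"fingers": 1}
  ]
}}

```text
time: 11.28
tool_pos: [0.6931, 0.1227, 0.2646]
tool_rot: [-3.137, 0.604, 2.938]
contact_force: [0.1, -1.2, -2.4]
opening: 0.0156
grip_force: 45.0
```

>>> {"api": "step_arm", "payload": {
  "increments": [
    {"delta_pos": [0,0,0],"dr": [0,0,0],"fingers": 1},
    {"delta_pos": [0,0,0],"dr": [0,0,0],"fingers": 1},
    {"delta_pos": [0,0,0],"dr": [0,0,0],"fingers": 1},
    {"delta_pos": [0,0,0],"dr": [0,0,0],"fingers": 1},
    {"delta_pos": [0,0,0],"dr": [0,0,0],"fingers": 1}
  ]
}}

```text
time: 11.9
tool_pos: [0.6935, 0.1204, 0.2666]
tool_rot: [-3.135, 0.602, 2.939]
contact_force: [-0.6, 0.2, -1.7]
opening: 0.0158
grip_force: 45.0
```

```bash
cat >> h.py <<'E'
def comps(im,near,rad,lo,hi):
    m=cv2.inRange(cv2.cvtColor(im,cv2.COLOR_RGB2HSV),lo,hi); yy,xx=np.mgrid[:384,:512]; m[(xx-near[0])**2+(yy-near[1])**2>rad**2]=0
    k,_,st,c=cv2.connectedComponentsWithStats(m); return [(int(st[i,4]),c[i].round(1).tolist()) for i in range(1,k) if st[i,4]>3]
E
python3 - <<'E'
from h import *
s=robot.observe(); R=tilt(YT); print(s["tool_pos"],s["qpos"].round(2),s["contact_force"].round(1),s["opening"])
print("resid",delta(tcp(.15,MOUTH+.08*axis(),R),R,s))
Rn=Ro.from_euler('xyz',s["tool_rot"])
w=s["tool_pos"]+Rn.apply([.054,0,-.0188])+[0,0,.037]
for n in("side","top"):
    im=viewer.read_camera(n); cv2.imwrite(f"pics/{n}P.png",im[...,::-1])
    u=proj(n,rodpt(.05,s))[0]; print(n,"exp(tool)",u.round(1),"exp(world)",proj(n,w)[0].round(1),"tip",proj(n,rodpt(.15,s))[0].round(1),comps(im,u,22,(12,120,90),(25,255,255)))
E
```

```text
[0.69352802 0.12035562 0.26659875] [ 0.17  0.33  1.51 -0.31  0.77 -1.03] [-0.6  0.2 -1.7] 0.0157848829078375
resid (array([0.35, 0.5 , 0.13]), array([-0.12, -0.49,  0.34]))
side exp(tool) [276.5 103.9] exp(world) [283.4 102.2] tip [249.8 118.8] [(4, [278.0, 107.2])]
top exp(tool) [208.2 153.2] exp(world) [209.5 146.6] tip [205.2 179.9] []
```

>>> {"api": "step_arm", "payload": {
  "increments": [
    {"delta_pos": [1,0.2,0.1],"dr": [-0.1,-0.2,0.1],"fingers": 1},
    {"delta_pos": [2,0.4,0.1],"dr": [-0.1,-0.5,0.3],"fingers": 1},
    {"delta_pos": [3.4,0.5,0.1],"dr": [-0.1,-0.5,0.3],"fingers": 1},
    {"delta_pos": [4.3,0.5,0.1],"dr": [-0.1,-0.5,0.3],"fingers": 1},
    {"delta_pos": [4.3,0.5,0.1],"dr": [-0.1,-0.5,0.3],"fingers": 1}
  ]
}}

```text
time: 12.62
tool_pos: [0.6593, 0.1334, 0.2406]
tool_rot: [-3.14, 0.61, 2.935]
contact_force: [0.4, -0.5, -1.0]
opening: 0.0156
grip_force: 45.0
```

Run:
```python
from h import *
s=robot.observe(); R=tilt(YT); print(s["tool_pos"],s["contact_force"].round(1),s["opening"])
print("resid",delta(tcp(.15,MOUTH+.04*axis(),R),R,s))
I={}
for n in("side","top"):
    im=viewer.read_camera(n)[...,::-1]; cv2.imwrite(f"pics/{n}Q.png",im); I[n]=im
    print(n,"collar",proj(n,rodpt(.05,s))[0].round(1),"tip",proj(n,rodpt(.15,s))[0].round(1),"mouth",proj(n,MOUTH)[0].round(1))
a=I["side"][90:160,190:300]; b=I["top"][140:240,180:240]
cv2.imwrite("pics/ins.png",np.hstack([cv2.resize(a,None,fx=4.5,fy=4.5,interpolation=2)[:315],cv2.resize(b,None,fx=4.5,fy=4.5,interpolation=2)[45:360]]))
```

```text
[0.65931967 0.13336975 0.24058724] [ 0.4 -0.5 -1. ] 0.015581712259703943
resid (array([-0.1 , -0.06,  0.08]), array([ 0.01, -0.05,  0.13]))
side collar [264.5 109.8] tip [238.7 124.5] mouth [229.1 130.3]
top collar [205.2 164.9] tip [202.3 190.5] mouth [201.3 199.8]
```

View pics/ins.png

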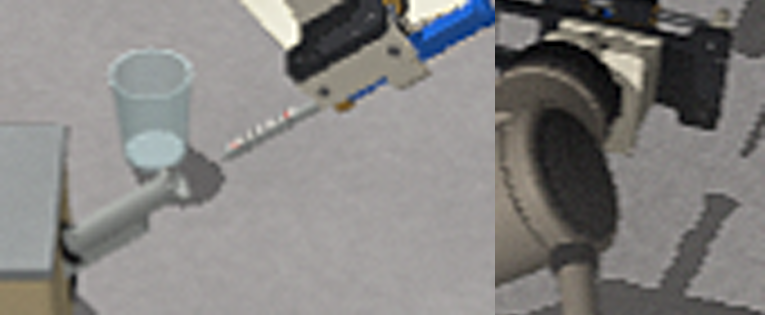

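In the side crop, the tip at (225,158) lines up with the mouth at (178,183), and the tip and mouth match the predictions to about 1.5 px. The offset lies along the tool axis. I'll advance along the axis and watch the force.

>>> {"api": "step_arm", "payload": {
  "increments": [
    {"delta_pos": [1,-0.1,0.1],"dr": [0,0,0.1],"fingers": 1},
    {"delta_pos": [2.2,-0.1,0.1],"dr": [0,0,0.1],"fingers": 1},
    {"delta_pos": [3.3,-0.1,0.1],"dr": [0,0,0.1],"fingers": 1},
    {"delta_pos": [4.2,-0.1,0.1],"dr": [0,0,0.1],"fingers": 1},
    {"delta_pos": [4.7,-0.1,0.1],"dr": [0,0,0.1],"fingers": 1}
  ]
}}

```text
time: 13.35
tool_pos: [0.6222, 0.1401, 0.2129]
tool_rot: [3.142, 0.61, 2.932]
contact_force: [0.1, 0.1, -0.4]
opening: 0.0158
grip_force: 45.0
```

Run:
```python
from h import *
s=robot.observe(); R=tilt(YT); print(s["contact_force"].round(1),s["torque"].round(2))
print("resid",delta(tcp(.15,MOUTH-.03*axis(),R),R,s))
```

```text
[ 0.1  0.1 -0.4] [0.1  0.43 0.03]
resid (array([ 2.22,  0.06, -0.03]), array([ 0.01, -0.02,  0.01]))
```

>>> {"api": "step_arm", "payload": {
  "increments": [
    {"delta_pos": [0.4,0,0],"dr": [0,0,0],"fingers": 1},
    {"delta_pos": [0.8,0,0],"dr": [0,0,0],"fingers": 1},
    {"delta_pos": [1.2,0.1,0],"dr": [0,0,0],"fingers": 1},
    {"delta_pos": [1.6,0.1,0],"dr": [0,0,0],"fingers": 1},
    {"delta_pos": [2.0,0.1,0],"dr": [0,0,0],"fingers": 1}
  ]
}}

```text
time: 13.98
tool_pos: [0.6068, 0.1443, 0.2017]
tool_rot: [3.141, 0.611, 2.932]
contact_force: [-0.3, -0.6, -0.8]
opening: 0.0154
grip_force: 45.0
```

Run:
```python
from h import *
s=robot.observe(); R=tilt(YT); Rn=Ro.from_euler('xyz',s["tool_rot"]); print(Rn.inv().apply(s["contact_force"]).round(1),Rn.inv().apply(s["torque"]).round(2))
print("resid",delta(tcp(.15,MOUTH-.095*axis(),R),R,s))
```

```text
[ 0.6 -0.6  0.5] [-0.02  0.42 -0.02]
resid (array([ 6.77, -0.04, -0.03]), array([ 0.01, -0.  , -0.01]))
```

>>> {"api": "step_arm", "payload": {
  "increments": [
    {"delta_pos": [0.7,0,0],"dr": [0,0,0],"fingers": 1},
    {"delta_pos": [1.4,0,0],"dr": [0,0,0],"fingers": 1},
    {"delta_pos": [2.1,0,0],"dr": [0,0,0],"fingers": 1},
    {"delta_pos": [2.8,0,0],"dr": [0,0,0],"fingers": 1},
    {"delta_pos": [3.4,0,0],"dr": [0,0,0],"fingers": 1}
  ]
}}

```text
time: 14.6
tool_pos: [0.5793, 0.1502, 0.1821]
tool_rot: [3.141, 0.611, 2.932]
contact_force: [-0.0, 0.3, -1.5]
opening: 0.0155
grip_force: 45.0
```

Run:
```python
from h import *
s=robot.observe(); R=tilt(YT); Rn=Ro.from_euler('xyz',s["tool_rot"]); print(Rn.inv().apply(s["contact_force"]).round(1),Rn.inv().apply(s["torque"]).round(2))
print("resid",delta(tcp(.15,MOUTH-.095*axis(),R),R,s))
im=viewer.read_camera("side"); cv2.imwrite("pics/sideI.png",im[...,::-1])
```

```text
[1.  0.3 1.2] [-0.07  0.46 -0.03]
resid (array([ 3.34, -0.04, -0.03]), array([ 0.01, -0.01, -0.01]))
```

>>> {"api": "step_arm", "payload": {
  "increments": [
    {"delta_pos": [0.7,0,0],"dr": [0,0,0],"fingers": 1},
    {"delta_pos": [1.4,0,0],"dr": [0,0,0],"fingers": 1},
    {"delta_pos": [1.9,0,0],"dr": [0,0,0],"fingers": 1},
    {"delta_pos": [2.3,0,0],"dr": [0,0,0],"fingers": 1},
    {"delta_pos": [2.6,0,0],"dr": [0,0,0],"fingers": 1}
  ]
}}

```text
time: 15.28
tool_pos: [0.5587, 0.1546, 0.1674]
tool_rot: [3.141, 0.611, 2.932]
contact_force: [0.2, -0.2, -0.9]
opening: 0.0156
grip_force: 45.0
```

>>> {"api": "step_arm", "payload": {
  "increments": [
    {"delta_pos": [0.1,0,0],"dr": [0,0,0],"fingers": 1},
    {"delta_pos": [0.2,0,0],"dr": [0,0,0],"fingers": 1},
    {"delta_pos": [0.3,0,0],"dr": [0,0,0],"fingers": 1},
    {"delta_pos": [0.4,0,0],"dr": [0,0,0],"fingers": 1},
    {"delta_pos": [0.4,0,0],"dr": [0,0,0],"fingers": 1}
  ]
}}

```text
time: 15.9
tool_pos: [0.5556, 0.1552, 0.1651]
tool_rot: [3.141, 0.611, 2.932]
contact_force: [0.5, 0.2, -1.3]
opening: 0.0162
grip_force: 45.0
```

```bash
cat > st.py <<'E'
from h import *
s=robot.observe(); R=tilt(YT); Rn=Ro.from_euler('xyz',s["tool_rot"]); print(Rn.inv().apply(s["contact_force"]).round(1),Rn.inv().apply(s["torque"]).round(2))
print("resid",delta(tcp(.15,MOUTH-.095*axis(),R),R,s))
E
python3 st.py
```

```text
[0.4 0.3 1.3] [-0.01  0.46 -0.02]
resid (array([ 0.39, -0.04, -0.03]), array([ 0.01, -0.01, -0.01]))
```

>>> {"api": "step_arm", "payload": {
  "increments": [
    {"delta_pos": [0.1,0,0],"dr": [0,0,0],"fingers": 1},
    {"delta_pos": [0.2,0,0],"dr": [0,0,0],"fingers": 1},
    {"delta_pos": [0.3,0,0],"dr": [0,0,0],"fingers": 1},
    {"delta_pos": [0.4,0,0],"dr": [0,0,0],"fingers": 1},
    {"delta_pos": [0.4,0,0],"dr": [0,0,0],"fingers": 1}
  ]
}}

```text
time: 16.52
tool_pos: [0.5524, 0.1559, 0.1628]
tool_rot: [3.141, 0.611, 2.932]
contact_force: [-0.8, 0.3, -0.9]
opening: 0.0155
grip_force: 45.0
```

```bash
python3 st.py
```

```text
[1.2 0.2 0.2] [-0.04  0.48 -0.  ]
resid (array([-0.02, -0.04, -0.03]), array([ 0.01, -0.01, -0.  ]))
```

>>> {"api": "step_arm", "payload": {
  "increments": [
    {"delta_pos": [0.1,0,0],"dr": [0,0,0],"fingers": 1},
    {"delta_pos": [0.2,0,0],"dr": [0,0,0],"fingers": 1},
    {"delta_pos": [0.3,0,0],"dr": [0,0,0],"fingers": 1},
    {"delta_pos": [0.4,0,0],"dr": [0,0,0],"fingers": 1},
    {"delta_pos": [0.4,0,0],"dr": [0,0,0],"fingers": 1}
  ]
}}

```text
time: 17.15
tool_pos: [0.5521, 0.1564, 0.1632]
tool_rot: [3.14, 0.617, 2.932]
contact_force: [10.5, -5.3, 3.0]
opening: 0.0157
grip_force: 45.0
```

```bash
python3 st.py
```

```text
[-11.   -3.    4.2] [ 0.54 -1.41 -0.13]
resid (array([-0.02, -0.08,  0.02]), array([ 0.09,  0.33, -0.03]))
```

The contact comes exactly at collar depth, 11 N along the axis. I'll press briefly, then withdraw straight out.

>>> {"api": "step_arm", "payload": {
  "increments": [
    {"delta_pos": [0.1,0,0],"dr": [0,0,0],"fingers": 1},
    {"delta_pos": [0.2,0,0],"dr": [0,0,0],"fingers": 1},
    {"delta_pos": [0.2,0,0],"dr": [0,0,0],"fingers": 1},
    {"delta_pos": [0.2,0,0],"dr": [0,0,0],"fingers": 1},
    {"delta_pos": [0.2,0,0],"dr": [0,0,0],"fingers": 1}
  ]
}}

```text
time: 17.77
tool_pos: [0.5521, 0.1567, 0.1635]
tool_rot: [3.139, 0.62, 2.931]
contact_force: [14.7, -8.6, 4.4]
opening: 0.0153
grip_force: 45.0
```

```bash
python3 st.py
python3 - <<'E'
from h import *
s=robot.observe(); im=viewer.read_camera("side"); cv2.imwrite("pics/sideS.png",im[...,::-1])
print(proj("side",rodpt(.05,s)),comps(im,proj("side",rodpt(.05,s))[0],15,(12,120,90),(25,255,255)))
E
```

```text
[-15.7  -5.3   5.8] [ 0.8  -2.25 -0.18]
resid (array([-0.01, -0.11,  0.05]), array([ 0.13,  0.51, -0.04]))
[[230.19043762 129.43748991]] [(4, [232.0, 132.5])]
```

>>> {"api": "step_arm", "payload": {
  "increments": [
    {"delta_pos": [-0.6,0,0],"dr": [0,0,0],"fingers": 1},
    {"delta_pos": [-1.5,0,0],"dr": [0,0,0],"fingers": 1},
    {"delta_pos": [-3,0,0],"dr": [0,0,0],"fingers": 1},
    {"delta_pos": [-4.5,0,0],"dr": [0,0,0],"fingers": 1},
    {"delta_pos": [-6,0,0],"dr": [0,0,0],"fingers": 1}
  ]
}}

```text
time: 18.45
tool_pos: [0.5958, 0.1467, 0.1937]
tool_rot: [3.142, 0.61, 2.932]
contact_force: [0.1, 0.4, -2.0]
opening: 0.0154
grip_force: 45.0
```

>>> {"api": "step_arm", "payload": {
  "increments": [
    {"delta_pos": [-2,0,0],"dr": [0,0,0],"fingers": 1},
    {"delta_pos": [-4,0,0],"dr": [0,0,0],"fingers": 1},
    {"delta_pos": [-6,0,0],"dr": [0,0,0],"fingers": 1},
    {"delta_pos": [-8,0,0],"dr": [0,0,0],"fingers": 1},
    {"delta_pos": [-10,0,0],"dr": [0,0,0],"fingers": 1}
  ]
}}

```text
time: 19.08
tool_pos: [0.676, 0.1297, 0.2509]
tool_rot: [3.142, 0.609, 2.933]
contact_force: [0.5, -0.3, -1.8]
opening: 0.0158
grip_force: 45.0
```

```bash
python3 st.py
python3 - <<'E'
from h import *
s=robot.observe(); print(s["tool_pos"],s["opening"])
im=viewer.read_camera("side"); cv2.imwrite("pics/sideO.png",im[...,::-1])
u=proj("side",rodpt(.15,s))[0]; print("tip exp",u)
# tip detection: difference against the initial picture around the predicted axis
d=np.abs(im.astype(int)-cv2.imread("pics/side0.png")[...,::-1].astype(int)).sum(2)
for x in np.arange(.10,.18,.005): 
    q=proj("side",rodpt(x,s))[0].round().astype(int); print(round(x,3),q,d[q[1]-1:q[1]+2,q[0]-1:q[0]+2].mean().round())
E
```

```text
[ 0.6 -0.2  1.8] [0.02 0.42 0.04]
resid (array([15.39, -0.04, -0.04]), array([ 0.01, -0.1 ,  0.02]))
[0.67601408 0.12970681 0.25087926] 0.01584423580448371
tip exp [243.94545201 121.84891157]
0.1 [257 115] 85.0
0.105 [256 115] 92.0
0.11 [254 116] 93.0
0.115 [253 117] 80.0
0.12 [252 117] 72.0
0.125 [250 118] 67.0
0.13 [249 119] 86.0
0.135 [248 120] 97.0
0.14 [246 120] 90.0
0.145 [245 121] 74.0
0.15 [244 122] 35.0
0.155 [243 123] 24.0
0.16 [241 123] 12.0
0.165 [240 124] 12.0
0.17 [239 125] 12.0
0.175 [238 125] 12.0
```

```bash
cat > fin.py <<'E'
from h import *
TILE=np.array([.4715,-.2895,.008]); R=tilt(180,0); s=robot.observe(); print("tip",rodpt(.15,s).round(4))
for h in(.22,.08): t=tcp(.15,TILE+[0,0,h],R); print(t.round(3),delta(t,R,s))
E
python3 fin.py; python3 -c "
from h import *
print(onz('top',(392,200),.16),onz('top',(233,138),.075))"
```

```text
tip [0.5239 0.1622 0.2102]
[ 0.626 -0.29   0.172] (array([  1.76, -42.09,   8.6 ]), array([ -3.6 ,  35.02, -11.63]))
[ 0.626 -0.29   0.032] (array([  9.82, -42.1 ,  20.05]), array([ -3.6 ,  35.02, -11.63]))
[ 0.48046891 -0.49861724  0.16      ] [0.71760848 0.07191968 0.075     ]
```

>>> {"api": "step_arm", "payload": {
  "increments": [
    {"delta_pos": [0,-4,0],"dr": [-0.5,5,-1.7],"fingers": 1},
    {"delta_pos": [0,-8.5,1],"dr": [-1,10,-3.3],"fingers": 1},
    {"delta_pos": [0.5,-13,2],"dr": [-1.5,15,-5],"fingers": 1},
    {"delta_pos": [0.8,-17.5,3],"dr": [-2,20,-6.6],"fingers": 1},
    {"delta_pos": [1,-22,4],"dr": [-2.6,25,-8.3],"fingers": 1}
  ]
}}

```text
time: 19.75
tool_pos: [0.6438, -0.0896, 0.2121]
tool_rot: [-3.13, 0.169, 3.086]
contact_force: [1.6, -0.4, -1.5]
opening: 0.0158
grip_force: 45.0
```

```bash
python3 fin.py
```

```text
tip [ 0.4829 -0.0799  0.2411]
[ 0.626 -0.29   0.172] (array([  1.37, -20.01,   4.05]), array([-0.96,  9.69, -3.26]))
[ 0.626 -0.29   0.032] (array([  3.73, -19.84,  17.85]), array([-0.96,  9.69, -3.26]))
```

>>> {"api": "step_arm", "payload": {
  "increments": [
    {"delta_pos": [0.3,-5,1],"dr": [-0.3,3,-1],"fingers": 1},
    {"delta_pos": [0.7,-10,2],"dr": [-0.5,5,-1.7],"fingers": 1},
    {"delta_pos": [1,-15,3],"dr": [-0.8,8,-2.6],"fingers": 1},
    {"delta_pos": [1.4,-19,4],"dr": [-1,9.7,-3.3],"fingers": 1},
    {"delta_pos": [1.4,-20,4],"dr": [-1,9.7,-3.3],"fingers": 1}
  ]
}}

```text
time: 20.38
tool_pos: [0.6246, -0.2905, 0.1708]
tool_rot: [3.141, -0.0, 3.138]
contact_force: [0.0, 0.0, -1.1]
opening: 0.0155
grip_force: 45.0
```

>>> {"api": "step_arm", "payload": {
  "increments": [
    {"delta_pos": [0,0,2],"dr": [0,0,0],"fingers": 1},
    {"delta_pos": [0,0,5],"dr": [0,0,0],"fingers": 1},
    {"delta_pos": [0,0,8],"dr": [0,0,0],"fingers": 1},
    {"delta_pos": [0,0,10],"dr": [0,0,0],"fingers": 1},
    {"delta_pos": [0,0,10],"dr": [0,0,0],"fingers": 1}
  ]
}}

```text
time: 21.0
tool_pos: [0.6251, -0.2866, 0.0717]
tool_rot: [3.14, -0.0, -3.141]
contact_force: [0.4, -0.1, 0.3]
opening: 0.0158
grip_force: 45.0
```

```bash
python3 fin.py
```

```text
tip [ 0.4711 -0.2868  0.1275]
[ 0.626 -0.29   0.172] (array([ -0.04,  -0.27, -10.05]), array([ 0.1 , -0.01,  0.02]))
[ 0.626 -0.29   0.032] (array([-0.04, -0.29,  3.95]), array([ 0.1 , -0.01,  0.02]))
```

>>> {"api": "step_arm", "payload": {
  "increments": [
    {"delta_pos": [0,-0.1,1.3],"dr": [0,0,0],"fingers": 1},
    {"delta_pos": [0,-0.2,2.6],"dr": [0,0,0],"fingers": 1},
    {"delta_pos": [0,-0.3,3.6],"dr": [0.1,0,0],"fingers": 1},
    {"delta_pos": [0,-0.3,3.9],"dr": [0.1,0,0],"fingers": 1},
    {"delta_pos": [0,-0.3,3.9],"dr": [0.1,0,0],"fingers": 1}
  ]
}}

```text
time: 21.62
tool_pos: [0.626, -0.2916, 0.0342]
tool_rot: [-3.139, 0.003, 3.141]
contact_force: [0.0, -0.6, -1.3]
opening: 0.0152
grip_force: 45.0
```

```bash
python3 fin.py
python3 - <<'E'
from h import *
s=robot.observe()
for n in("side","top"):
    im=viewer.read_camera(n); cv2.imwrite(f"pics/{n}F.png",im[...,::-1]); h=cv2.cvtColor(im,cv2.COLOR_RGB2HSV)
    d=np.abs(im.astype(int)-cv2.imread(f"pics/{n}0.png")[...,::-1].astype(int)).sum(2)
    print(n,"tip exp",proj(n,rodpt(.15,s))[0].round(1),"collar exp",proj(n,rodpt(.05,s))[0].round(1),comps(im,proj(n,rodpt(.05,s))[0],12,(12,120,90),(25,255,255)))
    for x in np.arange(.13,.171,.005):
        q=proj(n,rodpt(x,s))[0].round().astype(int); print(round(x,3),q,d[q[1]-1:q[1]+2,q[0]].round(),im[q[1],q[0]])
E
```

```text
tip [ 0.4719 -0.2913  0.0896]
[ 0.626 -0.29   0.172] (array([  0.02,   0.17, -13.8 ]), array([-0.13,  0.15, -0.04]))
[ 0.626 -0.29   0.032] (array([0.06, 0.21, 0.2 ]), array([-0.13,  0.15, -0.04]))
side tip exp [262.  261.7] collar exp [297.4 254.8] [(37, [297.8, 254.9])]
0.13 [269 260] [82 13 48] [161 157 152]
0.135 [267 261] [ 78  45 106] [140 139 133]
0.14 [266 261] [ 8 38 94] [145 147 142]
0.145 [264 261] [145  52  76] [140 143 137]
0.15 [262 262] [ 93 101 191] [112 114 113]
0.155 [260 262] [134 128 176] [106 103 105]
0.16 [258 262] [135 135 180] [111 109 108]
0.165 [257 263] [129 148 201] [111 109 107]
0.17 [255 263] [129 129 181] [104 103 103]
top tip exp [329.3 203. ] collar exp [329.2 176.3] []
0.13 [329 198] [347 370 335] [95 88 80]
0.135 [329 199] [370 335  29] [92 85 73]
0.14 [329 200] [335  29 246] [87 82 72]
0.145 [329 202] [246 233 201] [87 83 75]
0.15 [329 203] [233 201 182] [88 80 74]
0.155 [329 204] [201 182 195] [83 77 68]
0.16 [329 206] [195 204 195] [86 76 74]
0.165 [329 207] [204 195 227] [82 78 70]
0.17 [329 208] [195 227  62] [83 78 69]
```

The collar matches the model to 0.4 px, and the shaft ends at the predicted tip, about 2 mm from the spot centre and 8.2 cm above it. The rod is level, scale up. Handing in.

```bash
python3 -c "
from cell import robot
s=robot.observe();print(s['time'],abs(s['qvel']).max(),s['opening']);print(robot.hand_in())"
```

```text
21.725 0.00455908260995096 0.015607810101322494
the job is handed in; nothing more can be done
None
```

I pushed the blue rod into the slanted tube to its collar stop (about 16 N), drew it out, and handed in at 21.7 s with it held level, scale up, tip about 8 cm above the black spot; the first grasp closed above the handle because the fingertips sat about 37 mm short of the reported tool point, and the second held.

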